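Stack a drying deck on spacer sticks over a culture dish

ROBOT

A 6-joint arm with a two-finger parallel gripper is mounted at the origin on a cart in front of the work surface, level with it; the furniture and walls round the work are solid. World frame = base frame: x ahead of the robot, y to its left, z up, the work surface at z = 0. Lengths are in mm, angles in rad, forces in N, time in s.
With the tool pointing down it reaches from about 350 to 775 mm from the base axis. Payload 7.3 kg.
Tool frame: the origin (TCP) lies at the very end of the fingers, on their centre line; the grasp point (between the pads) lies 19 mm behind it; x points along the fingers, z is the direction in which the jaws open and shut, and the axes are right-handed (so a half turn about x gives the same grasp; the last joint's range is limited). The gripper opens to 92 mm and grips with 3 to 60 N. Pads are 19 mm wide; open, the fingers measure 130 mm over their backs; the gripper's body (75 mm by 190 mm) begins 47 mm behind the grasp point.
Start: joints at [-1.313, 0.342, 1.524, -0, 1.275, -0.146], TCP at [206.304, -482.787, 226.741] pointing down, gripper open.
Joint ranges: [-2.53, 2.53], [-0.77, 2.02], [0.04, 2.7], [-1, 4.14], [0.28, 2.66], [-3.11, 3.11]. Speed limits (rad/s): [2.57, 2.57, 3.14, 3.14, 3.14, 3.14].

INTERFACE

Orientations are given as [roll, pitch, yaw] about the fixed x, y, z axes, in that order (R = Rz(yaw) Ry(pitch) Rx(roll)).
In Python, from plant import * gives the robot as it stands.
- The arm moves only by the tool carry_out, never from a script. Its argument "rows" is a list of rows, each a list of 4 numbers: the shift along the world's x, y, z in mm, then the turn about the world's z in degrees. In form: [[x, y, z, twist], ...]. A call has 1 to 20 rows; each row is the pose to reach, as a shift and turn from the pose measured when the call began; what a row does not reach only later rows make up. A row lasts 1/12 s, in which the tool goes at most 41.7 mm and 7.16 degrees, less where a joint would pass 70% of its speed; a pose out of reach is approached as far as the arm can. A call with a gripper value outside its range is refused whole. "hand" is the finger opening in mm, from 0 to 91.8, set as the call begins (left out, the last holds). The fingers move at their own pace and stop on an object; the grip force is fixed at half the most. Time passes only in rows, so rows that repeat a pose let the fingers close. It gives the time, the measured TCP pose, the force and the opening at its end, in the units of the state.
- get_obs(): the state, without advancing time (a new reading comes with each control period).
- capture(name): name is "side" or "top"; returns the picture (384x512x3 uint8, red, green, blue); there is no depth.
- camera_info(name): a dict with "camera_matrix" (3x3 intrinsics, pixels), "dist" ([k1, k2, p1, p2, k3] as OpenCV has them; the pictures are not rectified), "pose" (4x4, takes a point from camera to world coordinates). Camera axes: x right, y down, z forward; pixel columns grow to the right and rows downward; lengths in mm; the calibration is good to about 2 mm. A picture is of the moment at which its call begins. camera_info takes no time and is no camera call.
- close_job(): hands the job in, once; it reports no verdict.
The state is a dict: "time": time; "joint_positions": joint angles; "dq": joint speeds; "tau": joint torques, N m; "tool_pos": TCP position; "tcp_rot": TCP orientation; "contact_force": force on the tool from outside, world axes, zero at the start; "moment": the same for the moment, N m; "grip_width": finger opening in mm.
Only numpy, scipy, OpenCV 4.12 (cv2) and the standard library are available. Lean on these libraries where they do the work, as an engineer would, in place of code of your own. Each camera call takes 0.05 s, during which the arm holds its last target. There are 200 camera calls.

TASK

Lay the two matching tall spacer sticks, standing on the same face as they do now, crosswise on the bare ends of the low drying plate, one at each end and clear of the dish. Then set the handled deck level and squarely over that plate so that it rests on both sticks and never touches the dish. Leave the dish where it stands, and do not disturb the dropper bottle and the beaker behind.

Things in the scene. Friction and masses are not known exactly. Their poses are not given: they have to be found in the camera images.
- base_plate: the low drying plate, the bottom layer: pale perforated aluminium (rows of dark holes), 220 (its x) x 130 (its y) mm, on four small feet and without a handle; it does not shift. Origin at the centre of its underside at bench level; its flat top is 14 mm above the origin. z up. The round dish stands at its middle; the two ends along x are bare
- dish: clear round petri dish with lid, 91 mm across, 15 mm high, loose, standing within about 7 mm of the middle of the low plate. Origin at the centre of its underside
- tall_stick_1: white plastic spacer stick, one of the matching pair: 20 (its x) x 120 (its y) x 30 mm high, about 90 g, lying on the bench right of the plate. Origin at the centre of its underside
- tall_stick_2: the other stick of the matching pair, the same: 20 (x) x 120 (y) x 30 mm high. Origin at the centre of its underside
- low_stick: the odd stick, not needed: same outline 20 (x) x 120 (y) mm but only 14 mm high. Origin at the centre of its underside. The three sticks lie in a row in any order, at least 40 mm apart at their middles, their long sides roughly left to right
- deck: the handled deck, the upper layer: pale perforated aluminium (rows of dark holes) plate 220 (its x) x 130 (its y) x 10 mm lying flat on the bench left of the low plate, 0.3 to 0.6 kg, balanced about its middle, the same either way round. Origin at the centre of its underside. Over its middle a dark grip bar, 14 mm thick (x), 90 mm long (y), 16 mm high, its centre 50 mm above the origin, on two steel posts at y = +-36 mm; free height of 32 mm between plate and bar
- dropper: slim dropper bottle, 37 mm across, 133 mm high, a bystander. Origin at the centre of its underside
- beaker: small clear beaker, 54 mm across, 69 mm high, a bystander. Origin at the centre of its underside
There are look-alikes about, which are no part of the job. Leave any purple look-alike of the tall_stick_1 alone. Leave any blue look-alike of the tall_stick_2 alone.

How it is judged (in metres and radians):
On the way:
1. both tall sticks lie crosswise on the low plate, one on each bare end, at rest (((x of tall_stick_1 in the frame of base_plate between 0.062 and 0.105 m and x of tall_stick_2 in the frame of base_plate between -0.105 and -0.062 m) or (x of tall_stick_2 in the frame of base_plate between 0.062 and 0.105 m and x of tall_stick_1 in the frame of base_plate between -0.105 and -0.062 m)) and y of tall_stick_1 in the frame of base_plate between -0.025 and 0.025 m and z of tall_stick_1 in the frame of base_plate between 0.011 and 0.017 m and angle between the y axis of each of tall_stick_1, tall_stick_2 and the y axis of base_plate, either way round below 0.25 rad and angle between each of tall_stick_1, tall_stick_2's own z axis and vertical below 0.05 rad and linear speed of each of tall_stick_1, tall_stick_2 below 0.02 m/s and y of tall_stick_2 in the frame of base_plate between -0.025 and 0.025 m and z of tall_stick_2 in the frame of base_plate between 0.011 and 0.017 m), for 0.2 s.
At the end, for the whole second after the job is handed in: Tall sticks upright on the low plate, one at each end: 62 to 105 mm from its middle, within 25 mm of its centre line, crosswise within 0.25 rad. Deck on both, underside 40 to 48 mm up, level within 0.03 rad, within 20 mm and 0.15 rad of the plate; all at rest, dish moved under 15 mm (all of step 1 and x of deck in the frame of base_plate between -0.02 and 0.02 m and y of deck in the frame of base_plate between -0.02 and 0.02 m and z of deck in the frame of base_plate between 0.04 and 0.048 m and angle between the x axis of deck and the x axis of base_plate, either way round below 0.15 rad and angle between deck's own z axis and vertical below 0.03 rad and linear speed of deck below 0.02 m/s and angular speed of deck below 0.1 rad/s and contact force between deck and tall_stick_1 above 0.3 N and contact force between deck and tall_stick_2 above 0.3 N and distance of dish from where it was at the start of the episode below 0.015 m); the robot touches nothing.
It fails at once if the deck touches the dish (contact force between deck and dish above 0.3 N).
It fails at once if the dish is shoved more than 20 mm (distance of dish from where it was at the start of the episode above 0.02 m).
It fails at once if the dropper bottle is shoved more than 30 mm (distance of dropper from where it was at the start of the episode above 0.03 m).
It fails at once if the beaker is shoved more than 30 mm (distance of beaker from where it was at the start of the episode above 0.03 m).
It also fails if it takes over 72 s, if anything falls off the work surface, if the arm or the gripper's body presses on something with over 40 N, if the wrist force passes 120 N, or if a joint passes its speed limit or range.

## Working session

There is one attempt and no reset: what is moved stays moved. The work goes in short steps, Python scripts to look and compute and a tool call to move; the robot and the scene stay as the last step left them, time stands still between calls to the robot, and variables do not carry over. Pictures are saved under pics/ and viewed, about 8 in all and at most 12, crops included, and the job is handed in when it is done.

Besides the shell and the picture viewer there is one more tool, called after "Request:" as a command line: name --pt "numbers of a row" for each row, then --argument value for the rest. carry_out: Moves the arm, as the interface text tells. Its arguments: {"type":"object","properties":{"rows":{"type":"array"},"hand":{"type":"number"}},"required":["rows"]}

```bash
mkdir -p pics; python3 - <<'E'
from plant import *
import cv2,numpy as np
for n in("top","side"):
    im=capture(n); cv2.imwrite(f"pics/{n}0.png",cv2.cvtColor(im,cv2.COLOR_RGB2BGR)); c=camera_info(n); print(n,np.round(c["camera_matrix"],1).tolist(),c["dist"],np.round(c["pose"],3).tolist())
print(get_obs())
E
```

```text
top [[376.2, 0.0, 257.7], [0.0, 376.2, 192.3], [0.0, 0.0, 1.0]] [-0.01089883  0.          0.          0.          0.        ] [[0.018, -0.99, 0.141, 429.038], [-1.0, -0.019, -0.009, -36.098], [0.012, -0.14, -0.99, 1150.553], [0.0, 0.0, 0.0, 1.0]]
side [[473.9, 0.0, 253.9], [0.0, 473.9, 197.7], [0.0, 0.0, 1.0]] [-0.11505935  0.          0.          0.          0.        ] [[-1.0, 0.012, -0.029, 620.041], [0.03, 0.636, -0.771, 889.052], [0.009, -0.772, -0.636, 802.016], [0.0, 0.0, 0.0, 1.0]]
{'time': 0.1, 'joint_positions': array([-1.31300268e+00,  3.42652890e-01,  1.52488367e+00,  3.67048629e-05,
        1.27538430e+00, -1.45965389e-01]), 'dq': array([ 0.00090276, -0.00126633, -0.00196152,  0.00100482, -0.00119136,
       -0.00033409]), 'tau': array([ 1.95542663e-03, -4.32005382e+01, -2.44695193e+01,  7.19852443e-02,
        5.26125426e-02, -4.46739375e-05]), 'tool_pos': array([ 206.22104733, -482.43328755,  226.12773617]), 'tcp_rot': array([2.96920628, 1.56946766, 1.80215827]), 'contact_force': array([ 0.33183423, -0.72326257, -0.69054917]), 'moment': array([ 0.01027277,  0.03423645, -0.02324727]), 'grip_width': 91.65518550939709}
```

View pics/top0.png

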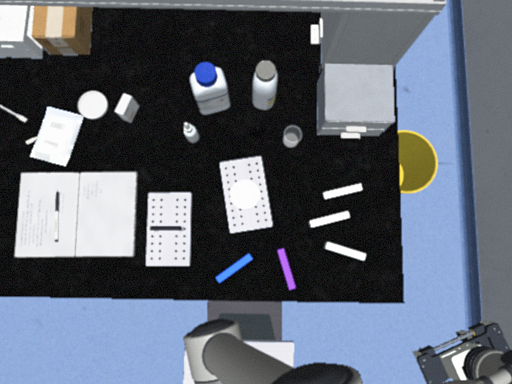

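View pics/side0.png

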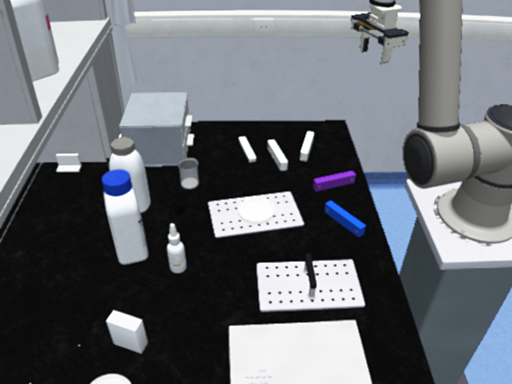

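```bash
cat > h.py <<'E'
import cv2,numpy as np
from plant import *
def ray(n,px,z):
    c=camera_info(n); p=cv2.undistortPoints(np.float32(px).reshape(-1,1,2),np.float32(c["camera_matrix"]),np.float32(c["dist"])).reshape(-1,2)
    T=np.array(c["pose"]); d=np.c_[p,np.ones(len(p))]@T[:3,:3].T; o=T[:3,3]
    return (o+d*((z-o[2])/d[:,2])[:,None])[:,:2]
def white(im,t=140):
    h=cv2.cvtColor(im,cv2.COLOR_RGB2HSV); return ((h[...,2]>t)&(h[...,1]<60)).astype(np.uint8)
def blob(im,n,px,z,t=140,close=0):
    m=white(im,t)
    if close: m=cv2.morphologyEx(m,cv2.MORPH_CLOSE,np.ones((close,close)))
    _,l=cv2.connectedComponents(m); k=l[px[1],px[0]]
    if k==0: return None
    c=max(cv2.findContours((l==k).astype(np.uint8),0,1)[0],key=len).reshape(-1,2)
    (cx,cy),(w,h),a=cv2.minAreaRect(ray(n,c,z).astype(np.float32))
    if w<h: w,h,a=h,w,a+90
    return np.round([cx,cy,w,h,(a+90)%180-90],1)   # a: long axis angle from world x
def save(im,f,x0,y0,x1,y1,s): cv2.imwrite(f,cv2.cvtColor(cv2.resize(im[y0:y1,x0:x1],None,fx=s,fy=s,interpolation=cv2.INTER_CUBIC),cv2.COLOR_RGB2BGR))
E
python3 - <<'E'
from h import *
from scipy.spatial.transform import Rotation as R
t=capture("top");s=capture("side")
for n,im,P in(("top",t,[(343,191),(330,219),(345,251)]),("side",s,[(247,149),(277,155),(307,146)])):
    for p in P:
        for z in(14,30): print(n,p,z,blob(im,n,p,z))
print("plate",blob(t,"top",(245,195),14,close=5),blob(s,"side",(255,210),14,close=5))
print("deck",blob(t,"top",(160,210),10,close=5),blob(s,"side",(290,295),10,close=5))
print("dropper base",ray("side",[(178,270)],0),"beaker",ray("side",[(190,186)],0), ray("top",[(292,136)],40))
print(R.from_euler("xyz",get_obs()["tcp_rot"]).as_matrix().round(2))
a=cv2.resize(s[120:180,225:325],(800,480),interpolation=3)
cv2.imwrite("pics/c.png",a[...,::-1])
E
```

```text
top (343, 191) 14 [ 599.7 -305.9  123.6   23.8  -74.9]
top (343, 191) 30 [ 597.3 -302.1  121.9   23.5  -74.9]
top (330, 219) 14 [ 513.6 -264.6  125.3   23.6  -74.6]
top (330, 219) 30 [ 512.4 -261.4  123.5   23.3  -74.6]
top (345, 251) 14 [ 418.5 -312.   125.2   24.    73.5]
top (345, 251) 30 [ 418.6 -308.1  123.4   23.7   73.5]
side (247, 149) 14 [ 598.  -302.6  137.6   24.5  -75.2]
side (247, 149) 30 [ 598.4 -278.4  134.8   24.   -75.2]
side (277, 155) 14 [ 506.5 -271.7  160.7   30.7  -78.2]
side (277, 155) 30 [ 508.8 -248.1  157.5   30.1  -78.2]
side (307, 146) 14 [ 417.2 -318.3  162.2   25.1   73.8]
side (307, 146) 30 [ 421.3 -293.8  158.9   24.6   73.8]
plate [586.1  -9.5 221.5 132.1  10.2] [584.7  -7.3 221.4 135.4  10.1]
deck [476.9 220.3 219.9 132.    1.3] [474.7 222.9 221.1 135.1   1.2]
dropper base [[762.60159217 169.07896832]] beaker [[ 757.86812952 -137.38618854]] [[ 762.19295392 -148.06473094]]
[[-0.    0.92  0.39]
 [ 0.    0.39 -0.92]
 [-1.    0.   -0.  ]]
```

View pics/c.png

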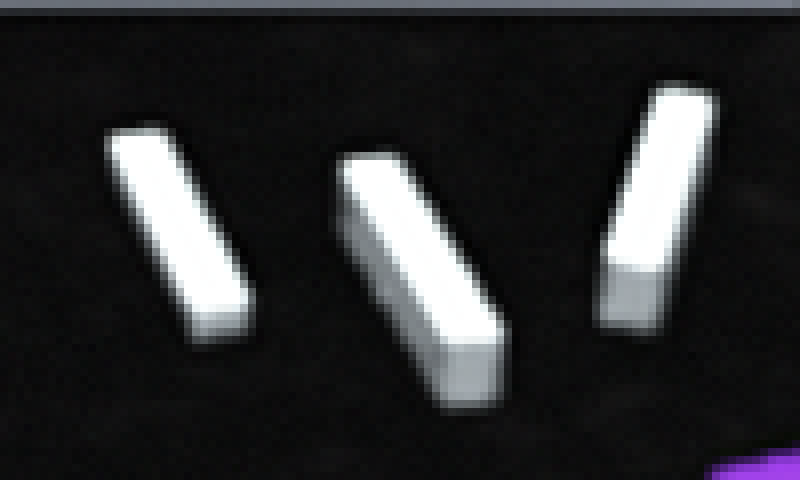

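```bash
python3 - <<'E'
from h import *
t=capture("top");s=capture("side")
for z,n,im,P in((30,"top",t,[(330,219),(345,251)]),(30,"side",s,[(277,153),(309,140)])):
    for th in (200,230,245): print(n,th,[blob(im,n,p,z,th) for p in P])
c=t[205:235,310:355].max(2); print(c[::3,::3])
# dish: saturate threshold
m=(t[150:240,210:280].min(2)); print(np.percentile(m,[50,80,95,99]))
for th in (225,240,250):
    mm=white(t,th); cs=cv2.findContours(mm[150:240,210:280],0,1)[0]; k=max(cs,key=cv2.contourArea); (x,y),r=cv2.minEnclosingCircle(k); print(th,x+210,y+150,r,ray("top",[(x+210,y+150)],29))
save(t,"pics/d.png",200,145,290,240,6)
E
```

```text
top 200 [array([ 512.9, -262.3,  119.7,   21.2,  -74.5]), array([ 418.9, -308.4,  119.9,   21.2,   73.5])]
top 230 [array([ 512.3, -261.8,  118.5,   19.1,  -74.4]), array([ 418.5, -308.4,  118.5,   19.9,   73.5])]
top 245 [array([ 512.1, -262.1,  118. ,   18.4,  -74.5]), array([ 418.5, -308. ,  117.8,   18.4,   73.5])]
side 200 [array([ 511.6, -261.5,  122.5,   22.3,  -74.7]), array([ 417.3, -308.2,  125.6,   22.1,   73.5])]
side 230 [array([ 511.6, -261.6,  122.5,   20.1,  -74.8]), array([ 417.6, -307. ,  121.5,   20.2,   73.5])]
side 245 [array([ 511.9, -263.1,  119.4,   19.2,  -74.7]), array([ 417.5, -308.8,  117.9,   19.3,   73.5])]
[[ 16  25  27  19  21  18  17  31  21  23   2  23  15  17  24]
 [  3  24  24  22  22  20  19  16  20  18  19  14   8  13  16]
 [ 20  19  22  20  21  17  25  14  21  12  54 113 223  52  18]
 [ 16  26  10  31  19  16  42 112 217 255 255 255 255 184  12]
 [ 13  13  45  92 214 255 255 255 254 254 255 255 255 183  23]
 [191 255 255 255 254 254 255 255 255 255 151  40  18  19  15]
 [238 254 254 255 255 255 156  59  13  17  18  24  31  12  16]
 [156 255 158  79  14  19  21  17  26  19  25  21  18  21  14]
 [ 16   0  12  10  17  21  20  16  18  15  10  22  20  14  21]
 [ 13  19  24  23  18  16  21  25  26  25  18  14  26  20  20]]
[119. 239. 253. 253.]
225 245.1563835144043 194.37588500976562 40.215641021728516 [[581.22123271  -8.98611146]]
240 245.7959747314453 194.42383193969727 40.02880859375 [[581.11291136 -10.91228976]]
250 244.5 194.0 14.8071928024292 [[582.32398828  -6.98688795]]
```

View pics/d.png

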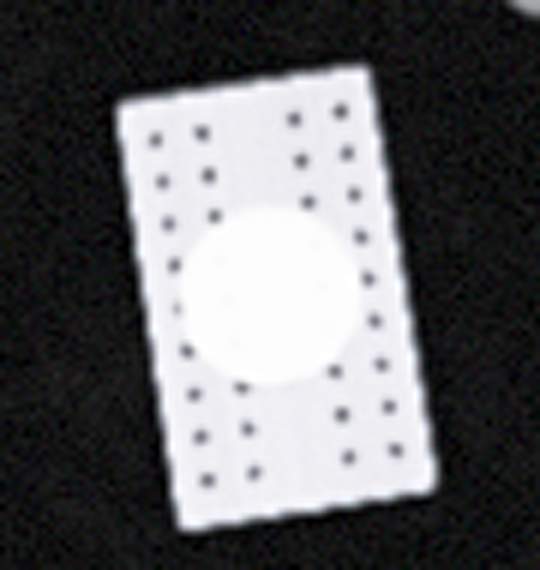

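Candidates in top view: white sticks at (343,191), (330,219) and (345,251), plus blue (234,268) and purple (287,269). In the side crop the far stick, side (247,149), has thin end faces, so it is the low one. I pick (330,219) and (345,251), which are the tall pair.

Request:
carry_out --pt "306 220 -100 82.5" --pt "306 220 -100 82.5" --pt "306 220 -100 82.5" --pt "306 220 -100 82.5" --pt "306 220 -100 82.5" --pt "306 220 -100 82.5" --pt "306 220 -100 82.5" --pt "306 220 -100 82.5" --pt "306 220 -100 82.5" --pt "306 220 -100 82.5" --pt "306 220 -100 82.5" --pt "306 220 -100 82.5" --pt "306 220 -100 82.5" --pt "306 220 -100 82.5" --pt "306 220 -100 82.5" --pt "306 220 -100 82.5" --hand 46

```text
time: 1.63
tool_pos: [512.1, -263.0, 126.6]
tcp_rot: [-2.911, 1.57, -2.64]
contact_force: [0.4, -0.1, 0.6]
grip_width: 46.1
```

Request:
carry_out --pt "0 1 -40 0" --pt "0 1 -80 0" --pt "0 1 -100 0" --pt "0 1 -116 0" --pt "0 1 -116 0" --pt "0 1 -116 0"

```text
time: 2.13
tool_pos: [511.7, -262.1, 10.4]
tcp_rot: [2.459, 1.569, 2.728]
contact_force: [0.5, -0.2, 0.4]
grip_width: 46.2
```

Request:
carry_out --pt "0 0 0 0" --pt "0 0 0 0" --pt "0 0 0 0" --pt "0 0 0 0" --pt "0 0 0 0" --pt "0 0 0 0" --hand 10

```text
time: 2.63
tool_pos: [512.1, -262.3, 11.2]
tcp_rot: [-2.851, 1.57, -2.582]
contact_force: [-0.3, -0.0, 5.6]
grip_width: 19.4
```

Request:
carry_out --pt "0 0 30 0" --pt "0 0 70 0" --pt "0 0 110 0" --pt "0 0 110 0"

```text
time: 2.97
tool_pos: [515.7, -264.6, 129.1]
tcp_rot: [-0.893, 1.557, -0.623]
contact_force: [1.7, -1.1, 0.1]
grip_width: 20.0
```

Request:
carry_out --pt "158 271 -5 -5.2" --pt "158 271 -5 -5.2" --pt "158 271 -5 -5.2" --pt "158 271 -5 -5.2" --pt "158 271 -5 -5.2" --pt "158 271 -5 -5.2" --pt "158 271 -5 -5.2" --pt "158 271 -5 -5.2" --pt "158 271 -5 -5.2" --pt "158 271 -5 -5.2" --pt "158 271 -5 -5.2" --pt "158 271 -5 -5.2"

```text
time: 3.97
tool_pos: [673.0, 5.0, 123.8]
tcp_rot: [-0.952, 1.558, -0.775]
contact_force: [-0.3, -0.6, -1.5]
grip_width: 19.7
```

```bash
python3 - <<'E'
from h import *
o=get_obs(); print(o["tool_pos"],o["tcp_rot"],o["contact_force"],o["grip_width"])
save(capture("side"),"pics/e.png",150,80,370,260,3)
E
```

```text
[673.04424226   5.04097361 123.8309814 ] [-0.95218339  1.55787159 -0.77466757] [-0.30123968 -0.55906251 -1.52285856] 19.706163351687362
```

View pics/e.png

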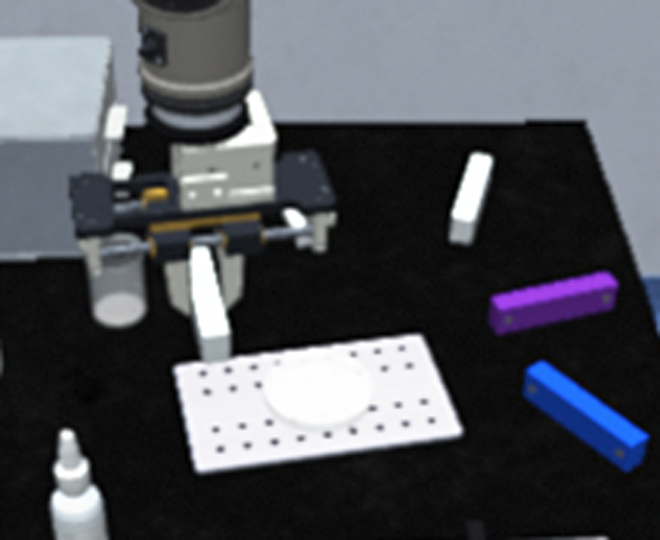

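Request:
carry_out --pt "1 2 -35 0" --pt "1 2 -65 0" --pt "1 2 -85 0" --pt "1 2 -93 0" --pt "1 2 -96 0" --pt "1 2 -98.5 0" --pt "1 2 -98.5 0"

```text
time: 4.6
tool_pos: [674.9, 6.4, 26.7]
tcp_rot: [-0.845, 1.556, -0.668]
contact_force: [-0.2, -0.1, -0.4]
grip_width: 19.8
```

Request:
carry_out --pt "0 1 -1 0" --pt "0 1 -2 0" --pt "0 1 -2 0"

```text
time: 4.85
tool_pos: [675.6, 7.4, 25.8]
tcp_rot: [-0.78, 1.554, -0.604]
contact_force: [0.7, -0.7, 0.4]
grip_width: 20.0
```

Request:
carry_out --pt "0 0 0 0" --pt "0 0 0 0" --pt "0 0 0 0" --pt "0 0 0 0" --hand 30

```text
time: 5.18
tool_pos: [675.6, 7.4, 26.0]
tcp_rot: [-0.775, 1.554, -0.599]
contact_force: [-0.4, -0.6, 0.2]
grip_width: 30.0
```

Request:
carry_out --pt "0 0 20 0" --pt "0 0 60 0" --pt "0 0 100 0" --pt "0 0 100 0"

```text
time: 5.52
tool_pos: [680.0, 7.1, 135.3]
tcp_rot: [-0.539, 1.54, -0.362]
contact_force: [1.9, 0.2, 1.5]
grip_width: 29.8
```

Request:
carry_out --pt "-262 -315 -10 -26.7" --pt "-262 -315 -10 -26.7" --pt "-262 -315 -10 -26.7" --pt "-262 -315 -10 -26.7" --pt "-262 -315 -10 -26.7" --pt "-262 -315 -10 -26.7" --pt "-262 -315 -10 -26.7" --pt "-262 -315 -10 -26.7" --pt "-262 -315 -10 -26.7" --pt "-262 -315 -10 -26.7" --pt "-262 -315 -10 -26.7" --pt "-262 -315 -10 -26.7" --pt "-262 -315 -10 -26.7" --pt "-262 -315 -10 -26.7" --hand 46

```text
time: 6.68
tool_pos: [418.6, -307.0, 125.3]
tcp_rot: [-0.53, 1.54, -0.818]
contact_force: [-0.2, -0.1, -0.3]
grip_width: 46.1
```

```bash
python3 - <<'E'
from h import *
o=get_obs(); print(o["tool_pos"],o["tcp_rot"])
from scipy.spatial.transform import Rotation as R
print(R.from_euler("xyz",o["tcp_rot"]).as_matrix().round(3))
t=capture("top")
for p in((276,165),(345,251)):
    pass
save(t,"pics/f.png",200,130,400,280,4)
E
```

```text
[ 418.64127875 -306.99157067  125.28376941] [-0.52959399  1.54026079 -0.81752276]
[[ 0.021  0.284  0.959]
 [-0.022  0.959 -0.284]
 [-1.    -0.015  0.026]]
```

View pics/f.png

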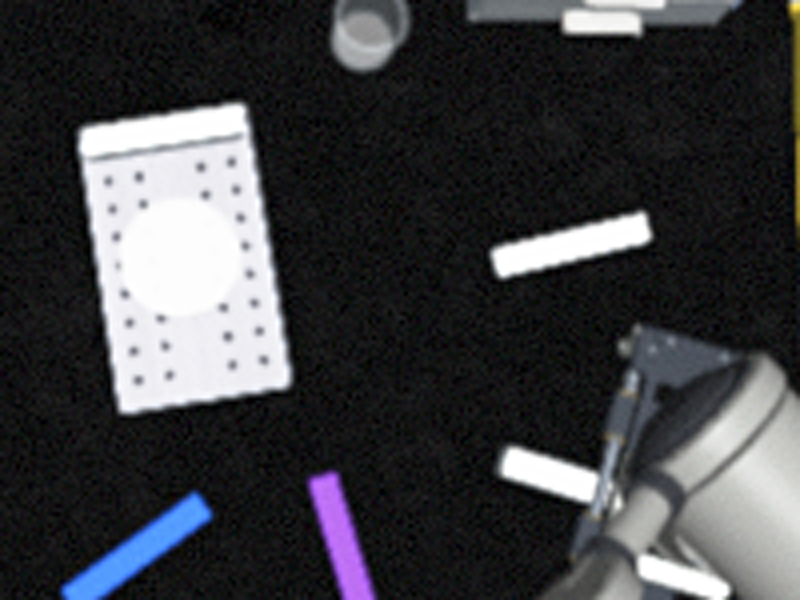

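Request:
carry_out --pt "-0.6 -1 -40 0" --pt "-0.6 -1 -80 0" --pt "-0.6 -1 -100 0" --pt "-0.6 -1 -114 0" --pt "-0.6 -1 -114 0" --pt "-0.6 -1 -114 0" --pt "-0.6 -1 -114 0"

```text
time: 7.32
tool_pos: [419.1, -307.9, 12.2]
tcp_rot: [-0.53, 1.539, -0.816]
contact_force: [-0.1, 0.0, 0.2]
grip_width: 45.7
```

Request:
carry_out --pt "0 0 0 0" --pt "0 0 0 0" --pt "0 0 0 0" --pt "0 0 0 0" --pt "0 0 0 0" --pt "0 0 0 0" --hand 10

```text
time: 7.82
tool_pos: [419.2, -308.0, 12.7]
tcp_rot: [-0.53, 1.538, -0.816]
contact_force: [-1.1, 2.1, 6.9]
grip_width: 20.1
```

Request:
carry_out --pt "0 0 30 0" --pt "0 0 70 0" --pt "0 0 110 0" --pt "0 0 110 0" --pt "0 0 110 0" --pt "0 0 110 0"

```text
time: 8.32
tool_pos: [418.8, -307.6, 122.2]
tcp_rot: [-0.531, 1.539, -0.817]
contact_force: [1.0, 0.6, -1.2]
grip_width: 19.5
```

Request:
carry_out --pt "77 283 0 26.7" --pt "77 283 0 26.7" --pt "77 283 0 26.7" --pt "77 283 0 26.7" --pt "77 283 0 26.7" --pt "77 283 0 26.7" --pt "77 283 0 26.7" --pt "77 283 0 26.7" --pt "77 283 0 26.7" --pt "77 283 0 26.7" --pt "77 283 0 26.7" --pt "77 283 0 26.7"

```text
time: 9.32
tool_pos: [495.3, -26.1, 121.7]
tcp_rot: [-0.543, 1.54, -0.366]
contact_force: [0.2, -0.6, -0.3]
grip_width: 19.6
```

Request:
carry_out --pt "0 0 -35 0" --pt "0 0 -65 0" --pt "0 0 -85 0" --pt "0 0 -93 0" --pt "0 0 -94.5 0" --pt "0 0 -94.5 0" --pt "0 0 -94.5 0"

```text
time: 9.9
tool_pos: [495.8, -26.9, 27.8]
tcp_rot: [-0.537, 1.539, -0.36]
contact_force: [0.8, 0.3, -0.3]
grip_width: 19.6
```

Request:
carry_out --pt "0 1 -1 0" --pt "0 1 -1.5 0" --pt "0 1 -1.5 0"

```text
time: 10.15
tool_pos: [496.1, -26.0, 26.7]
tcp_rot: [-0.531, 1.538, -0.355]
contact_force: [-0.2, 0.1, -0.6]
grip_width: 19.3
```

Request:
carry_out --pt "0 0 0 0" --pt "0 0 0 0" --pt "0 0 0 0" --pt "0 0 0 0" --hand 30

```text
time: 10.48
tool_pos: [496.2, -26.0, 26.8]
tcp_rot: [-0.531, 1.538, -0.355]
contact_force: [0.2, 0.3, 0.8]
grip_width: 29.6
```

Request:
carry_out --pt "0 0 20 0" --pt "0 0 60 0" --pt "0 0 100 0" --pt "0 0 100 0" --pt "0 0 100 0" --pt "0 0 100 0"

```text
time: 10.98
tool_pos: [495.8, -25.9, 126.6]
tcp_rot: [-0.532, 1.538, -0.356]
contact_force: [-0.2, -0.2, -0.1]
grip_width: 29.8
```

Request:
carry_out --pt "-20 247 20 -9" --pt "-20 247 20 -9" --pt "-20 247 20 -9" --pt "-20 247 20 -9" --pt "-20 247 20 -9" --pt "-20 247 20 -9" --pt "-20 247 20 -9" --pt "-20 247 20 -9" --pt "-20 247 20 -9" --pt "-20 247 20 -9" --pt "-20 247 20 -9" --hand 46

```text
time: 11.9
tool_pos: [475.8, 219.5, 146.0]
tcp_rot: [-0.571, 1.539, -0.554]
contact_force: [0.3, -0.4, -0.2]
grip_width: 46.0
```

Request:
carry_out --pt "0 0 -35 0" --pt "0 0 -70 0"

```text
time: 12.07
tool_pos: [477.8, 218.4, 76.8]
tcp_rot: [-0.458, 1.535, -0.444]
contact_force: [-0.1, -0.1, -1.2]
grip_width: 45.7
```

Request:
carry_out --pt "0 0 0 0" --pt "0 0 0 0" --pt "0 0 0 0"

```text
time: 12.32
tool_pos: [479.0, 217.9, 78.3]
tcp_rot: [-0.428, 1.533, -0.415]
contact_force: [0.9, 0.2, 0.7]
grip_width: 46.4
```

```bash
python3 - <<'E'
from h import *
o=get_obs(); print(o["tool_pos"],o["tcp_rot"])
from scipy.spatial.transform import Rotation as R
print(R.from_euler("xyz",o["tcp_rot"]).as_matrix().round(3))
s=capture("side");t=capture("top"); save(s,"pics/g.png",190,120,390,330,2.8)
for th in(170,245): print(blob(s,"side",(268,196),44,th),blob(t,"top",(241,225),44,th),blob(t,"top",(240,163),44,th))
E
```

```text
[479.01426814 217.91597257  78.30450213] [-0.42799796  1.53338679 -0.41491747]
[[ 0.034 -0.013  0.999]
 [-0.015  1.     0.013]
 [-0.999 -0.016  0.034]]
[601.5  14.  187.1 159.6  10. ] [582.2 -10.3 215.2 127.4  10.2] [582.2 -10.3 215.2 127.4  10.2]
[597.7  11.9 171.2 154.8  10. ] [572.  -12.5 173.5 125.2   8.8] [676.1   7.7 123.8  18.9 -79.9]
```

View pics/g.png

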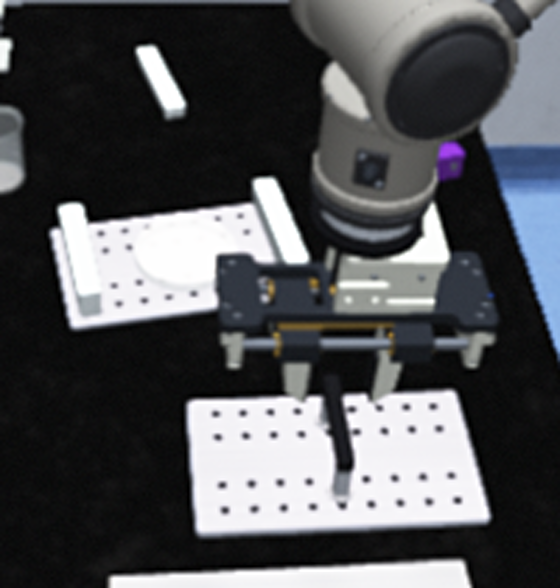

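Request:
carry_out --pt "-2.5 3 -15 0" --pt "-2.5 3 -30 0" --pt "-2.5 3 -42 0" --pt "-2.5 3 -46 0" --pt "-2.5 3 -46 0" --pt "-2.5 3 -46 0"

```text
time: 12.92
tool_pos: [477.5, 221.7, 34.1]
tcp_rot: [-0.367, 1.531, -0.353]
contact_force: [-0.3, -1.0, -0.1]
grip_width: 45.8
```

Request:
carry_out --pt "0 0 0 0" --pt "0 0 0 0" --pt "0 0 0 0" --pt "0 0 0 0" --pt "0 0 0 0" --pt "0 0 0 0" --pt "0 0 0 0" --hand 5

```text
time: 13.5
tool_pos: [477.1, 221.6, 34.2]
tcp_rot: [-0.38, 1.531, -0.366]
contact_force: [-1.9, 0.0, 4.2]
grip_width: 13.7
```

Request:
carry_out --pt "0 0 15 0" --pt "0 0 40 0" --pt "0 0 70 0" --pt "0 0 100 0" --pt "0 0 120 0" --pt "0 0 120 0" --pt "0 0 120 0" --pt "0 0 120 0"

```text
time: 14.17
tool_pos: [475.9, 221.2, 152.1]
tcp_rot: [-0.442, 1.534, -0.428]
contact_force: [-0.2, -0.2, -5.1]
grip_width: 13.8
```

```bash
python3 - <<'E'
from h import *
from scipy.spatial.transform import Rotation as R
o=get_obs(); print(o["tool_pos"],o["moment"],o["contact_force"])
print(R.from_euler("xyz",o["tcp_rot"]).as_matrix().round(3))
s=capture("side");save(s,"pics/i.png",190,80,400,330,2.4)
t=capture("top"); cv2.imwrite("pics/tt.png",t[...,::-1])
for th in(200,245): print(blob(t,"top",(240,163),44,th),[blob(t,"top",(x,224),44,th) for x in(245,250,255)])
E
```

```text
[475.87104163 221.22430668 152.12365819] [-0.03946607 -0.04017182  0.01976406] [-0.1610688  -0.17664308 -5.12495888]
[[ 0.033 -0.014  0.999]
 [-0.015  1.     0.014]
 [-0.999 -0.016  0.033]]
[581.8  -9.5 214.6 125.7  10.4] [array([581.8,  -9.5, 214.6, 125.7,  10.4]), array([581.8,  -9.5, 214.6, 125.7,  10.4]), array([581.8,  -9.5, 214.6, 125.7,  10.4])]
[676.1   7.5 123.4  18.9 -79.9] [array([573.1, -10.9, 174.2, 123.4,  10.4]), array([573.1, -10.9, 174.2, 123.4,  10.4]), array([573.1, -10.9, 174.2, 123.4,  10.4])]
```

View pics/i.png

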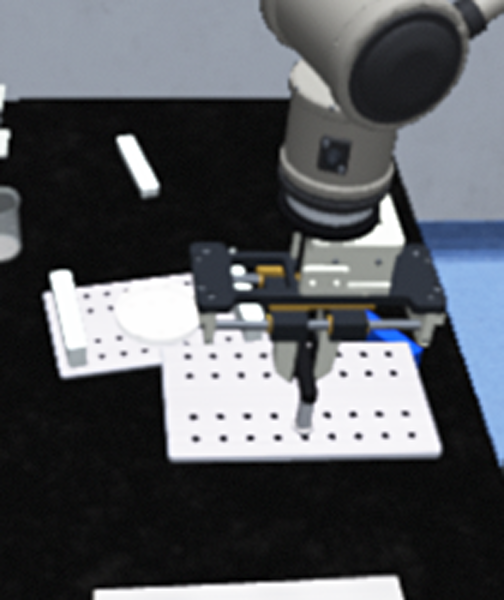

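Request:
carry_out --pt "30 -30 0 2" --pt "50 -60 0 4" --pt "70 -90 0 6" --pt "85 -130 0 9" --pt "100 -165 0 9" --pt "110 -200 0 9" --pt "110 -230 0 9" --pt "110 -230 0 9" --pt "110 -230 0 9" --pt "110 -230 0 9" --pt "110 -230 0 9" --pt "110 -230 0 9"

```text
time: 15.27
tool_pos: [585.5, -7.5, 151.5]
tcp_rot: [-0.454, 1.536, -0.282]
contact_force: [-0.7, 0.6, -4.6]
grip_width: 13.9
```

Request:
carry_out --pt "0 0 -15 0" --pt "0 0 -35 0" --pt "0 0 -50 0" --pt "0 0 -58 0" --pt "0 0 -62 0" --pt "0 0 -62 0" --pt "0 0 -62 0"

```text
time: 15.85
tool_pos: [586.1, -7.2, 90.2]
tcp_rot: [-0.449, 1.534, -0.276]
contact_force: [-1.0, 0.0, -3.6]
grip_width: 13.8
```

```bash
python3 - <<'E'
from h import *
from scipy.spatial.transform import Rotation as R
o=get_obs(); print(o["tool_pos"],o["moment"],o["contact_force"])
print(R.from_euler("xyz",o["tcp_rot"]).as_matrix().round(3))
s=capture("side");save(s,"pics/j.png",180,80,380,280,3)
E
```

```text
[586.06149121  -7.21646209  90.15054687] [-0.01653672 -0.062558    0.0010766 ] [-1.04034772  0.0299246  -3.64569237]
[[ 0.035 -0.172  0.984]
 [-0.01   0.985  0.173]
 [-0.999 -0.016  0.033]]
```

View pics/j.png

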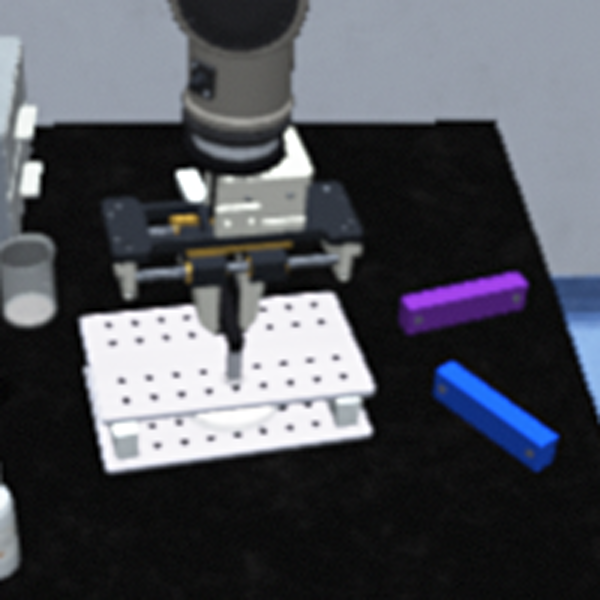

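Deck hangs aligned just above both sticks, whose ends show at crop (125,437) and (347,410). Now to lower it gently.

Request:
carry_out --pt "0 -1 -3 0" --pt "0 -1 -5 0" --pt "0 -1 -7 0" --pt "0 -1 -7 0" --pt "0 -1 -7 0"

```text
time: 16.32
tool_pos: [586.2, -8.4, 83.4]
tcp_rot: [-0.447, 1.534, -0.274]
contact_force: [-0.4, -0.4, -5.1]
grip_width: 13.6
```

Request:
carry_out --pt "0 0 -1 0" --pt "0 0 -2 0" --pt "0 0 -2 0"

```text
time: 16.57
tool_pos: [586.1, -8.4, 81.2]
tcp_rot: [-0.449, 1.534, -0.276]
contact_force: [-0.2, 0.5, -4.6]
grip_width: 13.8
```

Request:
carry_out --pt "0 0 -1 0" --pt "0 0 -2 0" --pt "0 0 -2 0"

```text
time: 16.82
tool_pos: [586.5, -8.3, 79.6]
tcp_rot: [-0.443, 1.533, -0.27]
contact_force: [0.2, 0.2, 0.2]
grip_width: 13.8
```

Request:
carry_out --pt "0 0 -1 0" --pt "0 0 -1 0"

```text
time: 16.98
tool_pos: [586.9, -8.3, 79.1]
tcp_rot: [-0.435, 1.532, -0.262]
contact_force: [1.9, 0.7, 0.3]
grip_width: 14.3
```

Request:
carry_out --pt "0 0 0 0" --pt "0 0 0 0" --pt "0 0 0 0" --pt "0 0 0 0" --pt "0 0 0 0" --hand 50

```text
time: 17.4
tool_pos: [587.0, -8.4, 79.1]
tcp_rot: [-0.436, 1.532, -0.263]
contact_force: [-0.5, 0.3, 0.4]
grip_width: 42.5
```

Request:
carry_out --pt "0 0 15 0" --pt "0 0 40 0" --pt "0 0 80 0" --pt "0 0 120 0" --pt "0 0 140 0" --pt "-40 -40 140 0" --pt "-70 -70 140 0" --pt "-100 -100 140 0" --pt "-120 -140 140 0" --pt "-140 -180 140 0" --pt "-160 -220 140 0" --pt "-160 -240 140 0" --pt "-160 -240 140 0"

```text
time: 18.48
tool_pos: [425.0, -254.3, 219.4]
tcp_rot: [-0.515, 1.531, -0.348]
contact_force: [0.6, -0.7, 0.2]
grip_width: 49.8
```

```bash
python3 - <<'E'
from h import *
s=capture("side");save(s,"pics/k.png",140,120,380,300,3)
t=capture("top")
print(blob(t,"top",(245,175),54,140,5),blob(s,"side",(225,200),54,200,5))
E
```

```text
[585.9  -9.6 224.6 132.1   9.9] [584.2  13.7 222.1 173.3  10. ]
```

View pics/k.png

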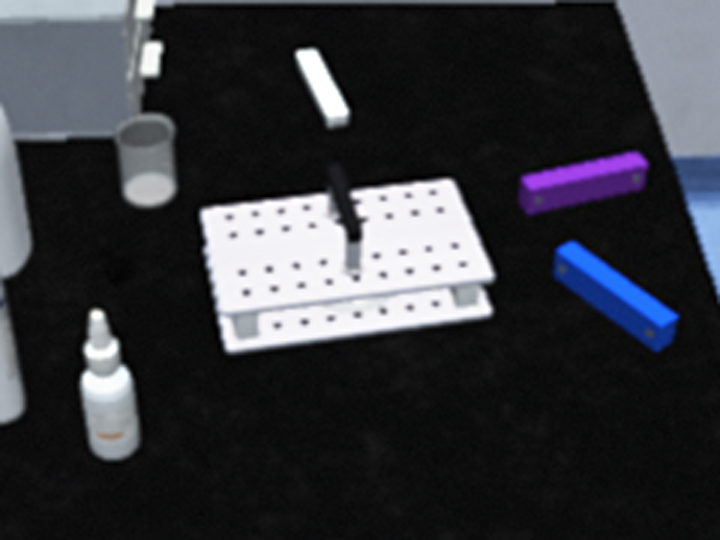

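The deck rests level on both sticks (ends at crop (245,322) and (465,293)), and the bystanders have not moved. The top-view deck centre is within 1–2 mm and 0.3° of the plate.

```bash
python3 -c "
from plant import *
print(close_job())"
```

```text
the job is handed in; nothing more can be done
None
```

The job is handed in. Both tall sticks stand crosswise on the bare ends of the low plate, about 90 mm either side of its middle. The handled deck rests on them, and the arm is well clear.

**Deck position:** in the last top view the deck measures (585.9, -9.6) at 9.9°, against the plate's (586, -9.5) at 10.2°. It looks level, with both stick ends visible under it. The wrist felt the deck's weight come off on landing, before I let go.

**Check that disagreed:** the side-view blob gave a deck centre of y = 13.7. It had merged the deck with the sticks and plate below (173 mm wide instead of 130), so I disregarded it.

**Not measured:** I did not measure the dish again once the deck covered it. It looked unmoved after the first stick went down. The deck was never low enough to reach it. The beaker and dropper look undisturbed in the final picture.

**Tool tilt:** the tool gained about 0.035 rad of tilt from starting some moves before the arm had settled. The deck therefore landed one end first and settled level on release.

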